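# Set the stroke stop of the snap press

### The arm

A 6-joint arm with a two-finger parallel gripper is mounted at the origin on the work surface. World frame = base frame: x ahead of the robot, y to its left, z up, the work surface at z = 0. Lengths are in m, angles in rad, forces in N, time in s.
With the tool pointing down it reaches from about 0.3 to 0.775 m from the base axis. Payload 14.6 kg.
Tool frame: the origin (TCP) lies on the centre line of the jaws, within the pads' length; the fingertips stand env.tip_extent ahead of it and the grasp point (between the pads) lies 6 mm ahead of it (env.tip_extent is the distance from the TCP to the fingertips, in m); z points along the fingers, y is the line along which they close (so a half turn about z gives the same grasp; the last joint's range is limited). The gripper opens to 94 mm and grips with 3 to 60 N. Pads are 16 mm wide; open, the fingers measure 119 mm over their backs; the gripper's body (75 mm by 177 mm) begins 78 mm behind the grasp point.
Start: joints at [1.238, 0.3, 1.521, -0, 1.321, -0.067], TCP at [0.144, 0.531, 0.23] pointing down, gripper open.
Joint ranges: [-3.03, 3.03], [-0.79, 2.21], [0.23, 2.52], [-1.04, 4.18], [0, 3.07], [-2.55, 2.55]. Speed limits (rad/s): [2.22, 2.22, 2.57, 3.14, 3.14, 3.14].

### API

Orientations are given as a unit quaternion [w, x, y, z].
In Python, from bench import env gives the robot as it stands. The module is installed in compiled form; this text tells all that it offers.
- The arm moves only by the tool carry_out, never from a script. Its argument "targets" is a list of rows, each an object with "xyz": the shift along the tool's x, y, z in m, a list of three; "roll": the turn about the tool's z in degrees. In form: [{"xyz": [dx, dy, dz], "roll": roll}, ...]. A call has 1 to 20 rows; each row is the pose to reach, as a shift and turn from the pose commanded when the call began, along the tool's axes at that moment; what a row does not reach only later rows make up. A row lasts 1/10 s, in which the tool goes at most 50 mm and 8.59 degrees, less where a joint would pass 70% of its speed; a pose out of reach is approached as far as the arm can. A call with a gripper value outside its range is refused whole. "claw" is the opening, from 0 (shut) to 1 (fully open), set as the call begins (left out, the last holds). The fingers move at their own pace and stop on an object; "squeeze" is the grip in N (left out, the last holds). Time passes only in rows, so rows that repeat a pose let the fingers close. It gives the time, the measured TCP pose, the force, the opening and the grip force at its end, in the units of the state.
- env.read_state(): the state, without advancing time (a new reading comes with each control period).
- env.read_camera(name): name is "side" or "top" or "wrist"; returns the picture (384x512x3 uint8, red, green, blue); there is no depth.
- env.get_calibration(name): a dict with "fx", "fy", "cx", "cy" (pixels), "R" (3x3) and "t" (3): a world point X has camera coordinates R X + t; the wrist camera has in their place "T_tool_cam" (4x4, takes a point from camera to tool coordinates, whose origin is the TCP and whose axes are the flange's). Camera axes: x right, y down, z forward; pixel columns grow to the right and rows downward; lengths in m; the calibration is good to about 2 mm. The wrist camera is an equidistant fisheye: a pixel r from the principal point sees the ray r / f radians off the axis. A picture is of the moment at which its call begins: read the wrist's pose just before it. get_calibration takes no time and is no camera call.
- env.hand_in(): hands the job in; it is judged then, once.
Trained networks look in the newest picture that a camera, given by its name, has taken for a name from the list of things; names that differ only in an ending like _2 or _b are one class to them, and where a whole thing is asked for, a point or a joint stands for the part that bears it (a point fixed in the world has none). Each returns a list of dicts, best first, with "p" (0 to 1); they miss things now and then, are a little off and sometimes report something else, mostly with a low value. They report only what shows in the picture. A call takes as long as a camera call. They do not tell look-alikes from the thing itself.
- env.search_frame(camera, name): "at" ([x, y, z] in m, in world coordinates, good to about 4 mm: the middle of the surface that is visible of it).
The state is a dict: "clock": time; "q": joint angles; "qd": joint speeds; "effort": joint torques, N m; "tcp_pos": TCP position; "ee_rot": TCP orientation; "ft_force": force on the tool from outside, world axes, zero at the start; "moment": the same for the moment, N m; "width": finger opening in m; "gripper_force": force on a finger pad.
Only numpy, scipy, OpenCV 4.12 (cv2) and the standard library are available. Lean on these libraries where they do the work, as an engineer would, in place of code of your own. Each camera call takes 0.05 s, during which the arm holds its last target. There are 200 camera calls.

### The job

Before anything touches the snap press's knurled stop nut, shut off its air by turning the ball valve's handle clockwise until it stands square across the pipe. Then screw the stop nut down until it bottoms on the collar below it, back it off a quarter turn, and finish with the gripper still holding the nut so that it cannot creep while I do up the locknut. Leave the other things on the counter where they are.

Things in the scene. Friction and masses are not known exactly. Their poses are not given: they have to be found in the camera images.
- valve_handle (a joint): Angle (rad) of the ball valve's lever about its upright stem: 0 = open, lever in line with the pipe; 1.571 = shut, lever square across the pipe on the robot's side, at its end stop. It grows as the lever turns clockwise seen from above, needs about 0.25 N m (3 N at the grip point) and stays where it is left.
- valve_stem (a point): Point on the brass ball valve's upright turning axis, at the height of the lever's sleeve. Axes turn with the air unit: x and y level, z up; the open lever points along -y, the shut one along -x.
- air_unit: Fixed air unit; origin on the counter under the valve stem. A level 21 mm steel pipe along y, its top 86 mm above the counter, from y = -125 to 137 mm, both ends bent down into the counter. The ball valve is at y = 0; a filter-regulator (42 mm block, 36 mm clear bowl, round 34 mm knob with its top at 110 mm) at y = 88 mm, its gauge on the -x side.
- handle_grip (a point): Centre of the grip part of the lever's black sleeve, 85 mm from the turning axis. The sleeve is 18 mm wide, 10 mm high and 76 mm long (37 to 113 mm from the axis), level, at 132 mm above the counter; nothing is below it for 40 mm. Its y axis points from here back to the stem.
- nut_center (a point): Centre (on the axis, half-way up) of the knurled steel stop nut: 40 mm diameter, 24 mm high, axis upright, a dark slit down one side that turns with it. It is on a 16 mm threaded rod on top of the snap press, 209 mm above the counter when bottomed. z is up.
- press: Fixed snap press; origin on the counter under the ram and nut axis, throat towards -x. On its grey frame is a 66 mm square aluminium cylinder with its top 175 mm above the counter; on that a collar, 28 mm diameter, 22 mm high, on which the nut bottoms; through it the threaded rod, which with its locknut (24 mm across, fixed, at 230 to 237 mm) ends at 241 mm.
- nut_turn (a joint): Angle (rad) by which the stop nut is unscrewed: 0 = bottomed hard on the collar (end stop), grows anticlockwise seen from above. Right-hand thread: clockwise from above screws it down, 2 mm a turn. It starts between 2.4 and 4.2; its end of travel upwards is at 6.2. It turns with about 0.06 N m and stays where it is left.
- stop_nut: The same nut as a solid; origin at the centre of its underside, 12 mm below nut_center; turns with the nut, its slit is along -x.
- spanner: Open-ended spanner, 150 mm long, lying in front of the press; leave alone. Origin under its middle.
- oiler: Small bottle, 36 mm diameter, 110 mm high, standing near the press; leave alone. Origin at the centre of its foot.
- drawer: Green open drawer of clips, 100 x 85 x 45 mm, behind the press; leave alone. Origin under its centre.
- carton: Closed cardboard box, 80 x 110 x 60 mm, behind the air valve; leave alone. Origin under its centre.
- dish: Steel dish of snap caps, 68 mm diameter, 24 mm high, in front of the regulator; leave alone. Origin under its centre.
- trim_fork: Trim-removal fork with black handle, 210 mm long, 14 mm high, lying at the middle of the counter; leave alone. Origin under its middle.
- die_block: Wooden block with steel dies, 90 x 130 x 56 mm, on the right; leave alone. Origin under its centre.
- card_reader: Grey card reader, 160 x 75 x 33 mm, on the left; leave alone. Origin under its centre.
Mind the look-alikes: they are no part of the job. Of the things like the press, leave any that is red; of the rest the smaller one is meant.

How it is judged:
On the way, in this order (a step that is already met when the one before it is completed fails the run):
1. the air is shut off: the lever stands across the pipe (value of joint valve_handle above 1.45 rad), for 0.2 s.
2. the stop nut is bottomed on the collar (value of joint nut_turn below 0.08 rad), for 0.2 s.
At the end, for the whole second after the job is handed in: The lever is within 0.12 rad of shut; the nut stands a quarter turn (1.571 rad, within 0.3) off its bottom and does not turn; the fingers grip it with more than 3 N, the grasp point within 25 mm of its centre (value of joint valve_handle above 1.45 rad and value of joint nut_turn between 1.2708 and 1.8708 rad and contact force between the fingers and stop_nut above 3 N and distance between the grasp point and nut_center below 0.025 m and velocity of joint nut_turn between -0.1 and 0.1 rad/s); the arm keeps its last pose, push and grip.
It fails at once if the stop nut is handled while the air is on (contact force between the arm and stop_nut above 1 N and value of joint valve_handle below 1.45 rad).
It fails at once if the stop nut is handled by the fingers while the air is on (contact force between the fingers and stop_nut above 1 N and value of joint valve_handle below 1.45 rad).
It fails at once if another thing on the counter is moved by more than 30 mm (distance of any of spanner, oiler, drawer, carton, dish, trim_fork, die_block, card_reader from where it was at the start of the episode above 0.03 m).
It also fails if it takes over 72 s, if anything falls off the work surface, if the arm or the gripper's body presses on something with over 40 N, if the wrist force passes 120 N, or if a joint passes its speed limit or range.

## Working session

There is one attempt and no reset: what is moved stays moved. The work goes in short steps, Python scripts to look and compute and a tool call to move; the robot and the scene stay as the last step left them, time stands still between calls to the robot, and variables do not carry over. Pictures are saved under pics/ and viewed, at most 10 in all, crops included, and the job is handed in when it is done.

Besides the shell and the picture viewer there is one more tool, called after ">>>" as name(argument=value, ...), one argument or row to a line, values as JSON. carry_out: Moves the arm, as the interface text tells. Its arguments: {"type":"object","properties":{"targets":{"type":"array","items":{"type":"object","properties":{"xyz":{"type":"array","items":{"type":"number"}},"roll":{"type":"number"}}}},"claw":{"type":"number"},"squeeze":{"type":"number"}},"required":["targets"]}

```bash
mkdir -p pics; python3 - <<'E'
from bench import env
import cv2,numpy as np
s=env.read_state();print({k:np.round(v,3).tolist() for k,v in s.items()}, env.tip_extent)
for c in("top","side"):
    im=env.read_camera(c);cv2.imwrite(f"pics/{c}0.png",im[:,:,::-1])
    k=env.get_calibration(c);print(c,{a:np.round(b,3).tolist() for a,b in k.items()})
    for n in("press","nut_center","air_unit","valve_stem","handle_grip","valve_handle","stop_nut","oiler","drawer","carton","dish","die_block"):
        try: print(n,[(np.round(d["at"],3).tolist(),round(d["p"],2)) for d in env.search_frame(c,n)])
        except Exception as e: print(n,e)
E
```

```text
{'clock': 0.0, 'q': [1.238, 0.3, 1.522, -0.0, 1.321, -0.067], 'qd': [0.001, 0.001, -0.0, -0.001, 0.001, 0.002], 'effort': [0.002, -53.181, -35.273, 0.071, 0.025, -0.0], 'tcp_pos': [0.144, 0.53, 0.23], 'ee_rot': [-0.0, 0.133, 0.991, -0.001], 'ft_force': [-0.563, 0.012, -0.241], 'moment': [-0.026, -0.034, -0.02], 'gripper_force': 0.0, 'width': 0.094} 0.025
top {'fx': 460.405, 'fy': 460.405, 'cx': 258.623, 'cy': 191.738, 'R': [[0.007, -1.0, -0.0], [-0.976, -0.006, -0.219], [0.219, 0.002, -0.976]], 't': [0.006, 0.483, 1.354]}
press [([0.522, -0.195, 0.126], 0.89), ([0.322, -0.401, 0.122], 0.83), ([0.197, 0.272, 0.169], 0.79), ([0.545, 0.227, 0.086], 0.62)]
nut_center [([0.16, 0.276, 0.299], 0.81), ([0.506, -0.209, 0.224], 0.54), ([0.296, -0.407, 0.218], 0.49)]
air_unit [([0.544, 0.223, 0.088], 0.93), ([0.691, 0.216, 0.063], 0.59), ([0.72, -0.222, 0.016], 0.17)]
valve_stem [([0.544, 0.227, 0.086], 0.81)]
handle_grip [([0.519, 0.18, 0.136], 0.5)]
valve_handle [([0.516, 0.176, 0.139], 0.46)]
stop_nut [([0.293, -0.407, 0.222], 0.7), ([0.159, 0.271, 0.297], 0.56)]
oiler [([0.39, -0.121, 0.072
[... 414 characters left out ...]
.175, 0.268, 0.197], 0.82), ([0.506, -0.232, 0.057], 0.61)]
nut_center [([0.146, 0.266, 0.286], 0.8), ([0.498, -0.226, 0.215], 0.68), ([0.285, -0.424, 0.218], 0.48)]
air_unit [([0.536, 0.215, 0.075], 0.7), ([0.387, -0.131, 0.054], 0.37)]
valve_stem [([0.535, 0.216, 0.076], 0.59)]
handle_grip [([0.508, 0.163, 0.14], 0.46)]
valve_handle [([0.508, 0.166, 0.137], 0.65)]
stop_nut [([0.147, 0.266, 0.29], 0.84), ([0.286, -0.428, 0.215], 0.77), ([0.508, -0.233, 0.057], 0.67), ([0.503, -0.224, 0.22], 0.53)]
oiler [([0.392, -0.132, 0.055], 0.87)]
drawer [([0.731, -0.238, 0.022], 0.71)]
carton [([0.674, 0.194, 0.049], 0.67)]
dish [([0.476, 0.358, 0.015], 0.49)]
die_block [([0.52, -0.486, 0.027], 0.65)]
```

View pics/top0.png

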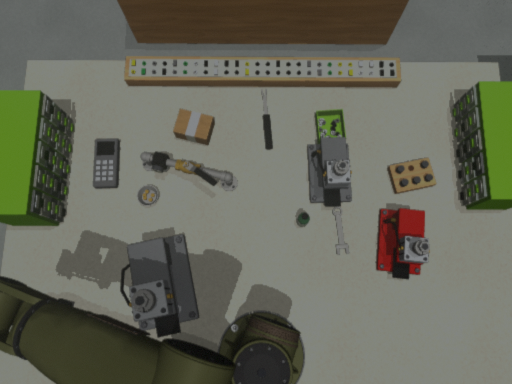

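View pics/side0.png

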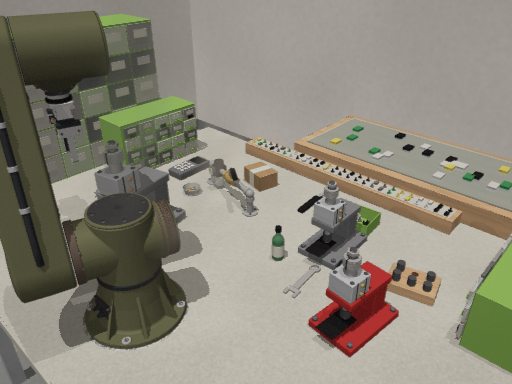

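```bash
python3 - <<'E'
import cv2,numpy as np
t=cv2.imread("pics/top0.png");s=cv2.imread("pics/side0.png")
r=lambda im,x,y,w=66,h=50:cv2.resize(im[y:y+h*1,x:x+w],(400,300),interpolation=cv2.INTER_CUBIC)
a=np.vstack([np.hstack([r(t,138,142,112,56)[:300],r(t,305,145)]),np.hstack([r(s,200,152),r(s,300,175)])])
cv2.imwrite("pics/z0.png",a)
E
```

```text
(no output)
```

View pics/z0.png

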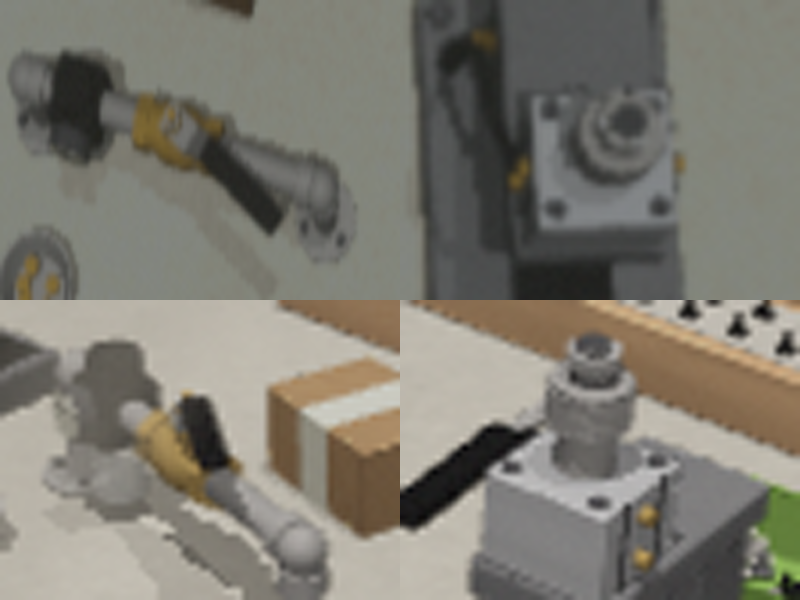

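```bash
cat >h.py <<'E'
from bench import env
import numpy as np
def ray(c,u,v):
    k=env.get_calibration(c);R=np.array(k["R"]);t=np.array(k["t"])
    d=R.T@np.array([(u-k["cx"])/k["fx"],(v-k["cy"])/k["fy"],1]);return -R.T@t,d
def atz(c,u,v,z):
    o,d=ray(c,u,v);return o+d*(z-o[2])/d[2]
E
python3 - <<'E'
from h import *
np.set_printoptions(precision=4,suppress=True)
tz=lambda x,y:(138+x*.28,142+y/300*56)
tn=lambda x,y:(305+(x-400)*.165,145+y/6)
sv=lambda x,y:(200+x*.165,152+(y-300)/6)
sn=lambda x,y:(300+(x-400)*.165,175+(y-300)/6)
print("stem",atz("top",*tz(178,120),.137))
a,b=atz("top",*tz(205,148),.137),atz("top",*tz(275,220),.137);print("lever",a,b,np.linalg.norm(a-b))
print("side lever",atz("side",*sv(195,400),.137),atz("side",*sv(213,468),.137))
print("pipe",atz("top",*tz(25,70),.076),atz("top",*tz(322,178),.076))
print("pipe side",atz("side",*sv(300,545),.076))
print("rod",atz("top",*tn(631,123),.241),atz("side",*sn(597,346),.241))
print("nut",atz("top",*tn(622,135),.222))
E
```

```text
stem [0.5442 0.2156 0.137 ]
lever [0.5286 0.193  0.137 ] [0.4888 0.1351 0.137 ] 0.07028973127012379
side lever [0.5246 0.1858 0.137 ] [0.4752 0.1215 0.137 ]
pipe [0.5904 0.3578 0.076 ] [0.5284 0.1019 0.076 ]
pipe side [0.5223 0.1036 0.076 ]
rod [ 0.5141 -0.2164  0.241 ] [ 0.511  -0.2207  0.241 ]
nut [ 0.5139 -0.2157  0.222 ]
```

```bash
cat >>h.py <<'E'
from scipy.spatial.transform import Rotation as Ro
def rot(q): return Ro.from_quat([q[1],q[2],q[3],q[0]])
def shift(p,s=None):
    s=s or env.read_state();return rot(s["ee_rot"]).inv().apply(np.array(p)-s["tcp_pos"]).round(4)
def yaw(s): y=rot(s["ee_rot"]).as_matrix()[:,1];return np.degrees(np.arctan2(y[1],y[0]))
def rep():
    s=env.read_state();print("t",s["clock"],"tcp",np.round(s["tcp_pos"],4),"yaw",yaw(s).round(2),"q6",round(np.degrees(s["q"][5]),1));return s
E
python3 -c "
from h import *
rep();print(shift([.40,.40,.33]),shift([.49,.17,.25]))"
```

```text
t 1.3 tcp [0.1445 0.5307 0.2304] yaw 74.77 q6 -3.8
[-0.2809 -0.059  -0.0996] [-0.4281 -0.2572 -0.0196]
```

>>> carry_out(
  targets=[
    {"xyz": [0,0,-0.05],"roll": 0},
    {"xyz": [-0.1,-0.02,-0.1],"roll": -8},
    {"xyz": [-0.28,-0.06,-0.1],"roll": -70},
    {"xyz": [-0.28,-0.06,-0.1],"roll": -70},
    {"xyz": [-0.28,-0.06,-0.1],"roll": -70},
    {"xyz": [-0.28,-0.06,-0.1],"roll": -70},
    {"xyz": [-0.428,-0.257,-0.02],"roll": -70},
    {"xyz": [-0.428,-0.257,-0.02],"roll": -70},
    {"xyz": [-0.428,-0.257,-0.02],"roll": -70},
    {"xyz": [-0.428,-0.257,-0.02],"roll": -70},
    {"xyz": [-0.428,-0.257,-0.02],"roll": -70},
    {"xyz": [-0.428,-0.257,-0.02],"roll": -70},
    {"xyz": [-0.428,-0.257,-0.02],"roll": -70},
    {"xyz": [-0.428,-0.257,-0.02],"roll": -70},
    {"xyz": [-0.428,-0.257,-0.02],"roll": -70},
    {"xyz": [-0.428,-0.257,-0.02],"roll": -70},
  ],
)

```text
clock: 2.9
tcp_pos: [0.4896, 0.1713, 0.2509]
ee_rot: [0.0, -0.46, 0.888, 0.0]
ft_force: [-0.6, -0.5, 0.7]
width: 0.0945
gripper_force: 0.0
```

```bash
python3 - <<'E'
from h import *
import cv2
s=rep();cv2.imwrite("pics/w1.png",env.read_camera("wrist")[:,:,::-1])
k=env.get_calibration("wrist");print({a:np.round(b,3).tolist() for a,b in k.items()})
for n in("valve_stem","handle_grip"):print(n,[(np.round(d["at"],4).tolist(),round(d["p"],2)) for d in env.search_frame("wrist",n)])
E
```

```text
t 2.9 tcp [0.4896 0.1713 0.2509] yaw 144.84 q6 -129.6
{'fx': 297.319, 'fy': 297.319, 'cx': 260.472, 'cy': 195.56, 'T_tool_cam': [[0.0, -0.973, -0.231, 0.067], [1.0, 0.0, 0.0, 0.001], [-0.0, -0.231, 0.973, -0.154], [0.0, 0.0, 0.0, 1.0]]}
valve_stem [([0.5319, 0.1738, 0.0884], 0.57)]
handle_grip [([0.515, 0.1697, 0.1396], 0.83), ([0.5155, 0.4562, 0.0162], 0.24)]
```

View pics/w1.png

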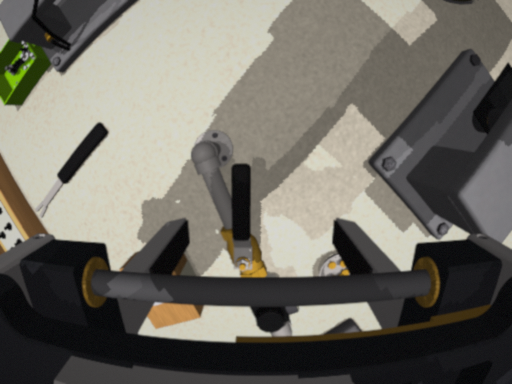

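The wrist view shows the lever sleeve from (241,165) to (241,238), the stem at about (244,267), and the pipe running to its bend at (207,152).

```bash
cat >>h.py <<'E'
def wz(u,v,z,s):
    k=env.get_calibration("wrist");T=np.array(k["T_tool_cam"]);x,y=(u-k["cx"])/k["fx"],(v-k["cy"])/k["fy"]
    r=np.hypot(x,y);d=np.array([np.sin(r)*x/r,np.sin(r)*y/r,np.cos(r)]) if r>0 else np.array([0,0,1.])
    R=rot(s["ee_rot"]);o=R.apply(T[:3,3])+s["tcp_pos"];d=R.apply(T[:3,:3]@d);return o+d*(z-o[2])/d[2]
E
python3 - <<'E'
from h import *
s=rep();a=wz(241,165,.137,s);b=wz(241,238,.137,s);print(a,b,np.linalg.norm(a-b),wz(244,267,.14,s),"pipe end",wz(207,152,.08,s))
d=(b-a)/np.linalg.norm(b-a);print(d,"stem",a+.113*d,b+.037*d,np.degrees(np.arctan2(-d[1],-d[0]))%360)
E
```

```text
t 3.05 tcp [0.4896 0.1711 0.2507] yaw 144.85 q6 -129.6
[0.48479627 0.13495237 0.137     ] [0.52640098 0.19210264 0.137     ] 0.07069021166321124 [0.54162901 0.21804749 0.14      ] pipe end [0.51438843 0.10509476 0.08      ]
[0.58854986 0.80846092 0.        ] stem [0.5513024  0.22630845 0.137     ] [0.54817732 0.2220157  0.137     ] 233.94583077522728
```

```bash
python3 - <<'E'
from h import *
s=rep();S=np.array([.550,.224]);f=lambda a,z=.138:shift([*(S+.085*np.array([np.cos(np.radians(a)),np.sin(np.radians(a))])),z],s)
print(f(234.5))
s0=dict(s);s0["tcp_pos"]=np.array([*(S+.085*np.array([np.cos(np.radians(234.5)),np.sin(np.radians(234.5))])),.138])
for i in range(1,19):
    a=234.5-4*i;print(i,4*i,shift([*(S+.085*np.array([np.cos(np.radians(a)),np.sin(np.radians(a))])),.138],s0))
E
```

```text
t 3.05 tcp [0.4896 0.1711 0.2507] yaw 144.85 q6 -129.6
[ 0.0071 -0.0184  0.1127]
1 4 [-0.0002  0.0059 -0.    ]
2 8 [-0.0009  0.0118 -0.    ]
3 12 [-0.002   0.0177 -0.    ]
4 16 [-0.0034  0.0234 -0.    ]
5 20 [-0.0053  0.029  -0.    ]
6 24 [-0.0076  0.0345 -0.    ]
7 28 [-0.0102  0.0398 -0.    ]
8 32 [-0.0132  0.045  -0.    ]
9 36 [-0.0165  0.0499 -0.    ]
10 40 [-0.0202  0.0545 -0.    ]
11 44 [-0.0242  0.0589 -0.    ]
12 48 [-0.0285  0.063  -0.    ]
13 52 [-0.0331  0.0668 -0.    ]
14 56 [-0.0379  0.0702 -0.    ]
15 60 [-0.043   0.0733 -0.    ]
16 64 [-0.0482  0.0761 -0.    ]
17 68 [-0.0536  0.0785 -0.    ]
18 72 [-0.0592  0.0805 -0.    ]
```

>>> carry_out(
  targets=[
    {"xyz": [0.007,-0.018,0.04],"roll": 0},
    {"xyz": [0.007,-0.018,0.08],"roll": 0},
    {"xyz": [0.007,-0.018,0.113],"roll": 0},
    {"xyz": [0.007,-0.018,0.113],"roll": 0},
    {"xyz": [0.007,-0.018,0.113],"roll": 0},
  ],
  claw=0.6,
)

```text
clock: 3.55
tcp_pos: [0.5008, 0.1547, 0.1385]
ee_rot: [0.0, -0.46, 0.888, -0.0]
ft_force: [-0.5, -0.0, -0.4]
width: 0.058
gripper_force: 0.0
```

>>> carry_out(
  targets=[
    {"xyz": [0,0,0],"roll": 0},
    {"xyz": [0,0,0],"roll": 0},
    {"xyz": [0,0,0],"roll": 0},
    {"xyz": [0,0,0],"roll": 0},
    {"xyz": [0,0,0],"roll": 0},
    {"xyz": [0,0,0],"roll": 0},
  ],
  claw=0,
  squeeze=12,
)

```text
clock: 4.15
tcp_pos: [0.5006, 0.1542, 0.1376]
ee_rot: [0.0, -0.46, 0.888, -0.0]
ft_force: [-0.2, 0.5, 3.3]
width: 0.0178
gripper_force: 12.0
```

Gripped (17.8 mm). Turn along the arc.

>>> carry_out(
  targets=[
    {"xyz": [0,0.006,0],"roll": 4},
    {"xyz": [-0.001,0.012,0],"roll": 8},
    {"xyz": [-0.002,0.0175,0],"roll": 12},
    {"xyz": [-0.0035,0.0235,0],"roll": 16},
    {"xyz": [-0.0055,0.029,0],"roll": 20},
    {"xyz": [-0.0075,0.0345,0],"roll": 24},
    {"xyz": [-0.01,0.04,0],"roll": 28},
    {"xyz": [-0.013,0.045,0],"roll": 32},
    {"xyz": [-0.0165,0.05,0],"roll": 36},
    {"xyz": [-0.02,0.0545,0],"roll": 40},
    {"xyz": [-0.024,0.059,0],"roll": 44},
    {"xyz": [-0.0285,0.063,0],"roll": 48},
    {"xyz": [-0.033,0.067,0],"roll": 52},
    {"xyz": [-0.038,0.07,0],"roll": 56},
    {"xyz": [-0.043,0.0735,0],"roll": 60},
    {"xyz": [-0.048,0.076,0],"roll": 64},
    {"xyz": [-0.0535,0.0785,0],"roll": 68},
    {"xyz": [-0.0535,0.0785,0],"roll": 68},
    {"xyz": [-0.0535,0.0785,0],"roll": 68},
  ],
)

```text
clock: 6.05
tcp_pos: [0.4665, 0.244, 0.1376]
ee_rot: [-0.001, 0.115, 0.993, 0.0]
ft_force: [-7.3, 7.0, 5.0]
width: 0.0178
gripper_force: 12.0
```

```bash
python3 - <<'E'
from h import *
import cv2
s=rep();print(s["ft_force"],s["moment"],s["gripper_force"],s["width"])
im=env.read_camera("wrist");t=env.read_camera("top")
cv2.imwrite("pics/w2.png",np.hstack([im[100:384,60:460],cv2.resize(t[130:201,130:230],(400,284),interpolation=2)])[:,:,::-1])
E
```

```text
t 6.05 tcp [0.4665 0.244  0.1376] yaw 76.8 q6 -53.3
[-7.32454929  6.98018282  5.0415434 ] [0.99606762 1.41613689 0.10062254] 11.974655091762543 0.01783060535769109
```

View pics/w2.png

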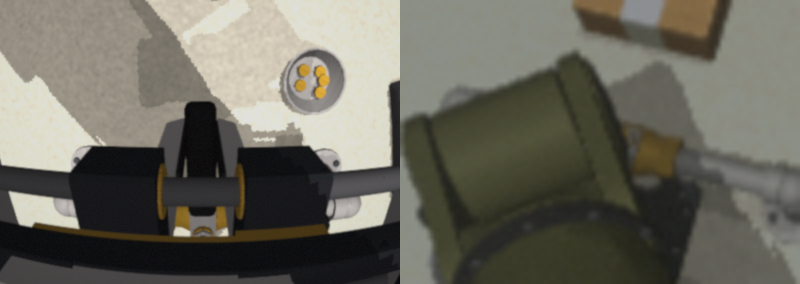

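>>> carry_out(
  targets=[
    {"xyz": [0.002,0.003,0],"roll": 2},
    {"xyz": [0.002,0.006,0],"roll": 4},
    {"xyz": [0.002,0.006,0],"roll": 4},
    {"xyz": [0.002,0.006,0],"roll": 4},
  ],
)

```text
clock: 6.55
tcp_pos: [0.4672, 0.2475, 0.1375]
ee_rot: [0.0, 0.15, 0.989, -0.002]
ft_force: [2.0, -16.2, 4.5]
width: 0.0182
gripper_force: 12.1
```

```bash
python3 - <<'E'
from h import *
s=rep();print(s["ft_force"],s["moment"],s["gripper_force"],s["width"])
E
```

```text
t 6.55 tcp [0.4672 0.2475 0.1375] yaw 72.76 q6 -48.6
[  2.03342012 -16.23164373   4.46711503] [-3.15788078 -0.34113877  0.21140469] 12.106292992830276 0.018186845600179784
```

>>> carry_out(
  targets=[
    {"xyz": [0,-0.003,0],"roll": 0},
    {"xyz": [0,-0.003,0],"roll": 0},
    {"xyz": [0,-0.003,0],"roll": 0},
    {"xyz": [0,-0.003,0],"roll": 0},
    {"xyz": [0,-0.003,-0.05],"roll": 0},
    {"xyz": [0,-0.003,-0.1],"roll": 0},
    {"xyz": [0,-0.003,-0.15],"roll": 0},
    {"xyz": [0,-0.003,-0.2],"roll": 0},
    {"xyz": [0,-0.003,-0.2],"roll": 0},
  ],
  claw=0.6,
)

```text
clock: 7.45
tcp_pos: [0.4669, 0.2473, 0.3442]
ee_rot: [0.004, 0.15, 0.989, 0.003]
ft_force: [-1.0, 0.1, -0.8]
width: 0.0563
gripper_force: 0.0
```

```bash
python3 - <<'E'
from h import *
import cv2
s=rep();print(s["width"],"nut view",shift([.48,-.215,.33],s))
im=env.read_camera("wrist");cv2.imwrite("pics/w3.png",im[:,:,::-1])
E
```

```text
t 7.45 tcp [0.4669 0.2473 0.3442] yaw 72.79 q6 -48.9
0.056339375735887744 nut view [-0.1492 -0.4378  0.0123]
```

View pics/w3.png

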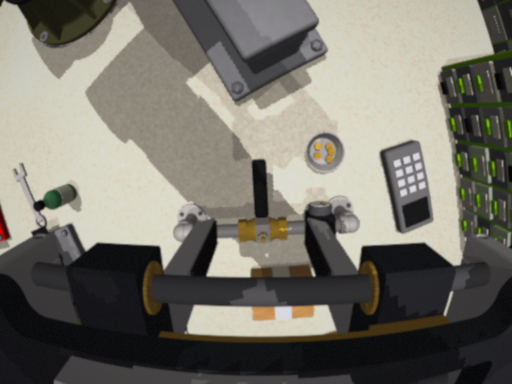

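The lever now stands square across the pipe: sleeve from (259,162) to (262,213), pipe running between bends at (190,225) and (343,215).

>>> carry_out(
  targets=[
    {"xyz": [-0.05,-0.15,0.012],"roll": -8},
    {"xyz": [-0.05,-0.15,0.012],"roll": -8},
    {"xyz": [-0.05,-0.15,0.012],"roll": -8},
    {"xyz": [-0.149,-0.438,0.012],"roll": -24},
    {"xyz": [-0.149,-0.438,0.012],"roll": -24},
    {"xyz": [-0.149,-0.438,0.012],"roll": -24},
    {"xyz": [-0.149,-0.438,0.012],"roll": -24},
    {"xyz": [-0.149,-0.438,0.012],"roll": -24},
    {"xyz": [-0.149,-0.438,0.012],"roll": -24},
    {"xyz": [-0.149,-0.438,0.012],"roll": -24},
    {"xyz": [-0.149,-0.438,0.012],"roll": -24},
    {"xyz": [-0.149,-0.438,0.012],"roll": -24},
  ],
)

```text
clock: 8.7
tcp_pos: [0.4782, -0.2159, 0.3241]
ee_rot: [-0.001, -0.059, 0.998, 0.001]
ft_force: [1.0, 0.8, -0.3]
width: 0.0567
gripper_force: 0.0
```

```bash
python3 - <<'E'
from h import *
import cv2
# lever angle from the last valve picture
s=env.read_state();s3=dict(s);s3["tcp_pos"]=np.array([.4669,.2473,.3442]);s3["ee_rot"]=[.004,.15,.989,.003]
a,b=wz(259.5,163,.137,s3),wz(262,213,.137,s3);c,d=wz(190,225,.08,s3),wz(343,215,.08,s3)
an=lambda p,q:np.degrees(np.arctan2(*(q-p)[[1,0]]));print("lever",an(b,a),"pipe",an(c,d))
s=rep();im=env.read_camera("wrist");top=env.read_camera("top")
print([(np.round(d["at"],4).tolist(),round(d["p"],2)) for d in env.search_frame("wrist","nut_center")])
cv2.imwrite("pics/w4.png",im[:,:,::-1])
L=cv2.resize(top[140:200,130:240],None,fx=5,fy=5,interpolation=2);cv2.imwrite("pics/t4.png",L[:,:,::-1])
E
```

```text
lever 165.574283816107 pipe 76.50827083259317
t 8.7 tcp [ 0.4782 -0.2159  0.3241] yaw 96.72 q6 -125.0
[([0.506, -0.2161, 0.2207], 0.87), ([0.3085, -0.4095, 0.2179], 0.84)]
```

View pics/w4.png

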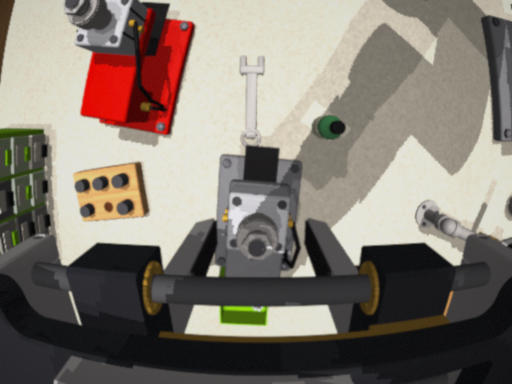

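View pics/t4.png

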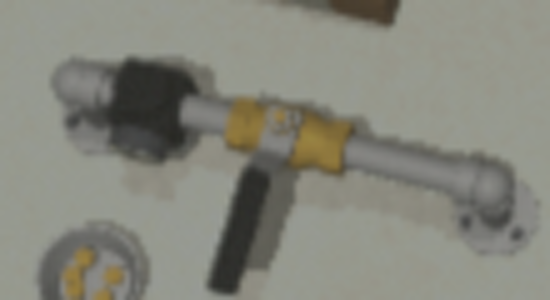

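The wrist view shows the grey press with its rod top at (258,247); the top view confirms the lever is shut, 89° to the pipe.

```bash
python3 - <<'E'
from h import *
s=rep();print(wz(258,246,.241,s));print(shift([.5125,-.2175,.217],s))
E
```

```text
t 8.85 tcp [ 0.4786 -0.2148  0.3252] yaw 96.85 q6 -125.0
[ 0.51230153 -0.21297522  0.241     ]
[-0.0334 -0.0068  0.1082]
```

>>> carry_out(
  targets=[
    {"xyz": [-0.0335,-0.006,0],"roll": 0},
    {"xyz": [-0.0335,-0.006,0.02],"roll": 0},
    {"xyz": [-0.0335,-0.006,0.05],"roll": 0},
    {"xyz": [-0.0335,-0.006,0.08],"roll": 0},
    {"xyz": [-0.0335,-0.006,0.108],"roll": 0},
    {"xyz": [-0.0335,-0.006,0.108],"roll": 0},
    {"xyz": [-0.0335,-0.006,0.108],"roll": 0},
  ],
  claw=0.75,
)

```text
clock: 9.55
tcp_pos: [0.5128, -0.2173, 0.2184]
ee_rot: [0.0, -0.06, 0.998, -0.0]
ft_force: [-0.0, -0.0, -0.2]
width: 0.0703
gripper_force: 0.0
```

>>> carry_out(
  targets=[
    {"xyz": [0,0,0],"roll": 0},
    {"xyz": [0,0,0],"roll": 0},
    {"xyz": [0,0,0],"roll": 0},
    {"xyz": [0,0,0],"roll": 0},
    {"xyz": [0,0,0],"roll": 0},
    {"xyz": [0,0,0],"roll": 0},
    {"xyz": [0,0,0],"roll": 0},
  ],
  claw=0,
  squeeze=15,
)

```text
clock: 10.25
tcp_pos: [0.5123, -0.2155, 0.2179]
ee_rot: [-0.0, -0.06, 0.998, 0.002]
ft_force: [-3.7, 19.2, 7.1]
width: 0.0381
gripper_force: 15.0
```

```bash
python3 - <<'E'
from h import *
s=rep();print(s["ft_force"],s["moment"],s["gripper_force"],s["width"])
E
```

```text
t 10.25 tcp [ 0.5123 -0.2155  0.2179] yaw 96.84 q6 -123.6
[-3.65693043 19.21853951  7.10435256] [3.49865831 0.81192472 0.04464048] 15.001056343317032 0.03813843317679316
```

>>> carry_out(
  targets=[
    {"xyz": [0,0.002,0],"roll": 0},
    {"xyz": [0,0.0025,0],"roll": 0},
    {"xyz": [0,0.0025,0],"roll": 5},
    {"xyz": [0,0.0025,0],"roll": 10},
    {"xyz": [0,0.0025,0],"roll": 15},
    {"xyz": [0,0.0025,0],"roll": 20},
    {"xyz": [0,0.0025,0],"roll": 25},
    {"xyz": [0,0.0025,0],"roll": 30},
    {"xyz": [0,0.0025,0],"roll": 35},
    {"xyz": [0,0.0025,0],"roll": 40},
    {"xyz": [0,0.0025,0],"roll": 45},
    {"xyz": [0,0.0025,0],"roll": 45},
  ],
)

```text
clock: 11.45
tcp_pos: [0.5128, -0.2135, 0.2177]
ee_rot: [0.0, 0.329, 0.944, 0.002]
ft_force: [3.5, 16.6, 4.1]
width: 0.0381
gripper_force: 15.0
```

```bash
python3 - <<'E'
from h import *
s=rep();print(s["ft_force"],rot(s["ee_rot"]).inv().apply(s["ft_force"]),s["moment"],s["gripper_force"],s["width"])
E
```

```text
t 11.45 tcp [ 0.5128 -0.2135  0.2177] yaw 51.64 q6 -78.2
[ 3.54172309 16.5746926   4.05157791] [ 7.51294337 15.20976386 -3.98726551] [ 2.99582246 -0.6561711  -0.07103197] 15.00151164829731 0.038078679994041124
```

>>> carry_out(
  targets=[
    {"xyz": [0.001,0.0015,0],"roll": 0},
    {"xyz": [0.001,0.0015,0],"roll": 5},
    {"xyz": [0.001,0.0015,0],"roll": 10},
    {"xyz": [0.001,0.0015,0],"roll": 15},
    {"xyz": [0.001,0.0015,0],"roll": 20},
    {"xyz": [0.001,0.0015,0],"roll": 25},
    {"xyz": [0.001,0.0015,0],"roll": 30},
    {"xyz": [0.001,0.0015,0],"roll": 35},
    {"xyz": [0.001,0.0015,0],"roll": 40},
    {"xyz": [0.001,0.0015,0],"roll": 45},
    {"xyz": [0.001,0.0015,0],"roll": 45},
  ],
)

```text
clock: 12.55
tcp_pos: [0.5144, -0.2125, 0.2176]
ee_rot: [0.002, 0.665, 0.747, 0.002]
ft_force: [17.7, 8.0, -4.2]
width: 0.0382
gripper_force: 15.0
```

```bash
python3 - <<'E'
from h import *
import cv2
s=rep();print(s["ft_force"],rot(s["ee_rot"]).inv().apply(s["ft_force"]),s["moment"],s["gripper_force"],s["width"])
im=env.read_camera("wrist");cv2.imwrite("pics/w5.png",cv2.resize(im[190:310,180:340],None,fx=4,fy=4,interpolation=2)[:,:,::-1])
E
```

```text
t 12.55 tcp [ 0.5144 -0.2125  0.2176] yaw 6.64 q6 -33.0
[17.67996215  8.0422168  -4.23033411] [ 5.94023093 18.46755024  4.33788935] [ 1.47620916 -3.3705833   0.02959737] 14.999863654375076 0.03817718962704326
```

View pics/w5.png

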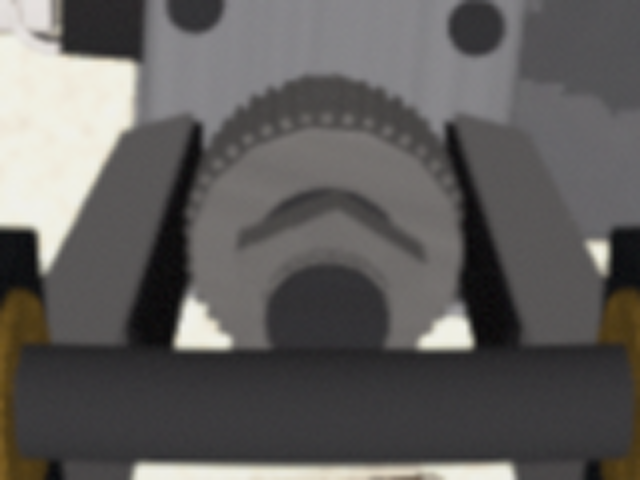

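>>> carry_out(
  targets=[
    {"xyz": [-0.001,0.002,0],"roll": 0},
    {"xyz": [-0.001,0.002,0],"roll": 5},
    {"xyz": [-0.001,0.002,0],"roll": 10},
    {"xyz": [-0.001,0.002,0],"roll": 15},
    {"xyz": [-0.001,0.002,0],"roll": 20},
    {"xyz": [-0.001,0.002,0],"roll": 25},
    {"xyz": [-0.001,0.002,0],"roll": 30},
    {"xyz": [-0.001,0.002,0],"roll": 35},
    {"xyz": [-0.001,0.002,0],"roll": 40},
    {"xyz": [-0.001,0.002,0],"roll": 40},
  ],
)

```text
clock: 13.6
tcp_pos: [0.516, -0.2131, 0.2174]
ee_rot: [0.0, 0.88, 0.474, 0.002]
ft_force: [15.2, 9.7, -4.4]
width: 0.0384
gripper_force: 15.0
```

```bash
cat >>h.py <<'E'
def full():
    s=rep();R=rot(s["ee_rot"]).inv();print("F",np.round(s["ft_force"],1),"Ftool",R.apply(s["ft_force"]).round(1),"M",np.round(s["moment"],2),"grip",round(s["gripper_force"],1),"w",round(s["width"],4));return s
E
python3 -c "
from h import *
full()"
```

```text
t 13.6 tcp [ 0.516  -0.2131  0.2174] yaw -33.36 q6 7.0
F [15.2  9.7 -4.4] Ftool [16.5  7.3  4.5] M [ 1.72 -2.63  0.  ] grip 15.0 w 0.0384
```

```bash
python3 - <<'E'
from h import *
M=[(.5123,-.2155,96.84),(.5128,-.2135,51.64),(.5144,-.2125,6.64),(.516,-.2131,-33.36)]
A=[];B=[]
for x,y,w in M:
    c,s=np.cos(np.radians(w)),np.sin(np.radians(w));A+=[[1,0,c,-s],[0,1,s,c]];B+=[x,y]
p,r,*_=np.linalg.lstsq(np.array(A),np.array(B),rcond=None);print(p.round(4),(np.array(A)@p-B).round(5))
E
```

```text
[ 0.5147 -0.2151 -0.      0.0025] [-3.0e-05  9.0e-05 -4.0e-05 -7.0e-05  1.0e-05 -1.3e-04  6.0e-05  1.1e-04]
```

>>> carry_out(
  targets=[
    {"xyz": [0.001,0.001,0],"roll": 5},
    {"xyz": [0.001,0.0015,0],"roll": 10},
    {"xyz": [0.001,0.002,0],"roll": 15},
    {"xyz": [0.001,0.002,0],"roll": 20},
    {"xyz": [0.001,0.002,0],"roll": 25},
    {"xyz": [0.001,0.002,0],"roll": 30},
    {"xyz": [0.001,0.0025,0],"roll": 35},
    {"xyz": [0.001,0.0025,0],"roll": 40},
    {"xyz": [0.001,0.0025,0],"roll": 40},
  ],
)

```text
clock: 14.5
tcp_pos: [0.5168, -0.2145, 0.2171]
ee_rot: [-0.001, 0.989, 0.145, -0.0]
ft_force: [-2.2, 6.3, -1.0]
width: 0.0383
gripper_force: 15.0
```

```bash
python3 -c "
from h import *
full()"
```

```text
t 14.5 tcp [ 0.5168 -0.2145  0.2171] yaw -73.36 q6 47.0
F [-2.2  6.3 -1. ] Ftool [-0.3 -6.6  1.1] M [0.98 0.41 0.  ] grip 15.0 w 0.0383
```

>>> carry_out(
  targets=[
    {"xyz": [0,0,0],"roll": 5},
    {"xyz": [0,0,0],"roll": 10},
    {"xyz": [0,0.0005,0],"roll": 15},
    {"xyz": [0,0.0005,0],"roll": 20},
    {"xyz": [0,0.0005,0],"roll": 25},
    {"xyz": [0,0.001,0],"roll": 30},
    {"xyz": [0,0.001,0],"roll": 35},
    {"xyz": [0,0.001,0],"roll": 40},
    {"xyz": [0,0.001,0],"roll": 40},
  ],
)

```text
clock: 15.4
tcp_pos: [0.5174, -0.2159, 0.2175]
ee_rot: [0.0, 0.979, -0.202, 0.0]
ft_force: [0.7, 1.6, 0.4]
width: 0.0384
gripper_force: 15.0
```

```bash
python3 -c "
from h import *
full()"
```

```text
t 15.4 tcp [ 0.5174 -0.2159  0.2175] yaw -113.27 q6 86.9
F [0.7 1.6 0.4] Ftool [-0.  -1.8 -0.4] M [0.34 0.09 0.16] grip 15.0 w 0.0384
```

>>> carry_out(
  targets=[
    {"xyz": [0,0,0],"roll": 4},
    {"xyz": [0,0,0],"roll": 8},
    {"xyz": [0,0,0],"roll": 12},
    {"xyz": [0,0,0],"roll": 12},
  ],
)

```text
clock: 15.8
tcp_pos: [0.5173, -0.2165, 0.2176]
ee_rot: [0.001, 0.953, -0.302, 0.0]
ft_force: [-0.8, -3.3, 1.9]
width: 0.0386
gripper_force: 15.0
```

```bash
python3 -c "
from h import *
import cv2
full()
im=env.read_camera('wrist');cv2.imwrite('pics/w6.png',cv2.resize(im[190:310,180:340],None,fx=4,fy=4,interpolation=2)[:,:,::-1])"
```

```text
t 15.8 tcp [ 0.5173 -0.2165  0.2176] yaw -125.15 q6 98.7
F [-0.8 -3.3  1.9] Ftool [ 1.2  3.1 -1.9] M [-0.57  0.08  0.14] grip 15.0 w 0.0386
```

>>> carry_out(
  targets=[
    {"xyz": [0,0,0],"roll": 0},
    {"xyz": [0,0,0],"roll": 0},
    {"xyz": [0,0,0],"roll": 4},
    {"xyz": [0,0,0],"roll": 8},
    {"xyz": [0,0,0],"roll": 8},
    {"xyz": [0,0,0],"roll": 8},
  ],
  squeeze=30,
)

```text
clock: 16.45
tcp_pos: [0.517, -0.2166, 0.2177]
ee_rot: [0.001, 0.93, -0.367, 0.0]
ft_force: [-3.0, -7.0, 2.6]
width: 0.0382
gripper_force: 30.0
```

```bash
python3 -c "
from h import *
full()"
```

```text
t 16.45 tcp [ 0.517  -0.2166  0.2177] yaw -133.1 q6 106.7
F [-3.  -7.   2.6] Ftool [ 2.6  7.2 -2.6] M [-1.22  0.72  0.22] grip 30.0 w 0.0382
```

>>> carry_out(
  targets=[
    {"xyz": [0,0,0],"roll": 0},
    {"xyz": [0,0,0],"roll": 4},
    {"xyz": [0,0,0],"roll": 8},
    {"xyz": [0,0,0],"roll": 12},
    {"xyz": [0,0,0],"roll": 16},
    {"xyz": [0,0,0],"roll": 16},
    {"xyz": [0,0,0],"roll": 16},
  ],
  squeeze=45,
)

```text
clock: 17.15
tcp_pos: [0.5164, -0.217, 0.2178]
ee_rot: [0.001, 0.87, -0.493, -0.0]
ft_force: [-8.6, -7.4, 5.4]
width: 0.0378
gripper_force: 45.0
```

```bash
python3 -c "
from h import *
import cv2
full()
im=env.read_camera('wrist');cv2.imwrite('pics/w7.png',cv2.resize(im[190:310,180:340],None,fx=4,fy=4,interpolation=2)[:,:,::-1])
a=cv2.imread('pics/w6.png');b=cv2.imread('pics/w7.png')
cv2.imwrite('pics/cmp.png',cv2.resize(np.hstack([cv2.imread('pics/w5.png')[:360],a[:360],b[:360]])[:,:],None,fx=.415,fy=.415)) 
p=np.vstack([np.hstack([a[40:340,140:500],b[40:340,140:500]])]);cv2.imwrite('pics/cmp.png',p);print(p.shape)"
```

```text
t 17.15 tcp [ 0.5164 -0.217   0.2178] yaw -149.09 q6 122.7
F [-8.6 -7.4  5.4] Ftool [ 2.  11.2 -5.4] M [-1.42  1.8   0.54] grip 45.0 w 0.0378
(300, 720, 3)
```

View pics/cmp.png

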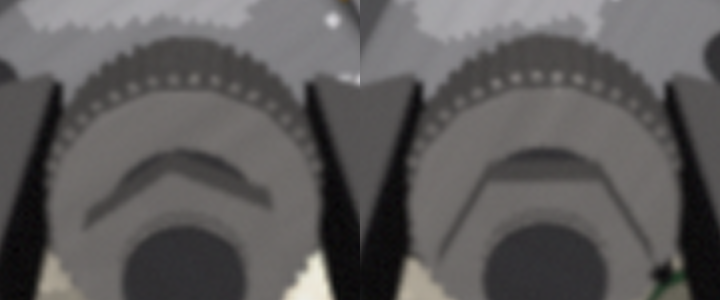

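>>> carry_out(
  targets=[
    {"xyz": [0,0,0],"roll": -5},
    {"xyz": [0,0,0],"roll": -10},
    {"xyz": [0,0,0],"roll": -15},
    {"xyz": [-0.0005,-0.0005,0],"roll": -20},
    {"xyz": [-0.0005,-0.0005,0],"roll": -25},
    {"xyz": [-0.0005,-0.0005,0],"roll": -30},
    {"xyz": [-0.001,-0.0005,0],"roll": -35},
    {"xyz": [-0.001,-0.0005,0],"roll": -40},
    {"xyz": [-0.001,-0.001,0],"roll": -45},
    {"xyz": [-0.0015,-0.001,0],"roll": -50},
    {"xyz": [-0.0015,-0.001,0],"roll": -55},
    {"xyz": [-0.0015,-0.001,0],"roll": -60},
    {"xyz": [-0.002,-0.001,0],"roll": -65},
    {"xyz": [-0.002,-0.001,0],"roll": -70},
    {"xyz": [-0.0025,-0.001,0],"roll": -75},
    {"xyz": [-0.0025,-0.001,0],"roll": -80},
    {"xyz": [-0.0025,-0.001,0],"roll": -85},
    {"xyz": [-0.0025,-0.001,0],"roll": -90},
    {"xyz": [-0.0025,-0.001,0],"roll": -91},
    {"xyz": [-0.0025,-0.001,0],"roll": -91},
  ],
)

```text
clock: 19.2
tcp_pos: [0.5172, -0.2135, 0.2183]
ee_rot: [0.001, 0.961, 0.275, 0.001]
ft_force: [0.6, -2.7, 6.5]
width: 0.0379
gripper_force: 45.0
```

```bash
python3 -c "
from h import *
import cv2
full()
im=env.read_camera('wrist');b=cv2.resize(im[190:310,180:340],None,fx=4,fy=4,interpolation=2)[:,:,::-1];cv2.imwrite('pics/w8.png',b)
a=cv2.imread('pics/w7.png')
# knurl/nut pattern shift relative to the gripper between bottomed and backed-off pictures
P=lambda i:cv2.cvtColor(np.ascontiguousarray(i[95:330,190:470]),cv2.COLOR_BGR2GRAY).astype(np.float32)
print(cv2.phaseCorrelate(P(a),P(b)),np.abs(P(a)-P(b)).mean())
t=env.read_camera('top');cv2.imwrite('pics/t9.png',t[:,:,::-1])
print('lever shadow check: dark px', (t[168:200,172:192].max(2)<60).sum())
o=cv2.imread('pics/top0.png');print([(n,[np.round(d['at'],3).tolist() for d in env.search_frame('top',n)[:1]]) for n in('valve_handle','oiler','dish','drawer','carton')])
"
```

```text
t 19.2 tcp [ 0.5172 -0.2135  0.2183] yaw -58.05 q6 31.9
F [ 0.6 -2.7  6.5] Ftool [-1.   2.6 -6.5] M [-0.56  0.2   0.05] grip 45.0 w 0.0379
((0.026573851012301475, -0.04799492871430289), 0.6893138229846955) 6.2532067
lever shadow check: dark px 123
[('valve_handle', [[0.496, 0.242, 0.14]]), ('oiler', [[0.61, -0.161, 0.023]]), ('dish', [[0.481, 0.361, 0.014]]), ('drawer', [[0.725, -0.203, 0.015]]), ('carton', [[0.691, 0.216, 0.062]])]
```

```bash
python3 -c "
from bench import env
print(env.hand_in())"
```

```text
the job is handed in; nothing more can be done
None
```

I shut the air valve, screwed the stop nut down until it bottomed, backed it off about 91° and handed the job in with the gripper holding it at 45 N; no verdict came back, and the nut's quarter turn was inferred from wrist rotation, its 0.5 mm rise and no visible slip, since I never saw the nut's slit.

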